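Quick spin in the bench centrifuge

ROBOT

A 6-joint arm with a two-finger parallel gripper is mounted at the origin on a cart in front of the work surface, level with it; the furniture and walls round the work are solid. World frame = base frame: x ahead of the robot, y to its left, z up, the work surface at z = 0. Lengths are in m, angles in rad, forces in N, time in s.
With the tool pointing down it reaches from about 0.35 to 0.725 m from the base axis. Payload 4.3 kg.
Tool frame: the origin (TCP) lies between the finger pads; the fingertips stand 14 mm ahead of it and the grasp point (between the pads) lies 5 mm behind it; z points along the fingers, y is the line along which they close (so a half turn about z gives the same grasp; the last joint's range is limited). The gripper opens to 85 mm and grips with 20 to 120 N. Pads are 22 mm wide; open, the fingers measure 114 mm over their backs; the gripper's body (76 mm by 85 mm) begins 54 mm behind the grasp point. The pads swing forward as they close: fully open they stand 13 mm farther back than shut.
Start: joints at [-1.264, 0.377, 0.081, 1.274, 0, 1.46], TCP at [0.233, -0.526, 0.245] pointing down, gripper open.
Joint ranges: [-2.72, 2.72], [-0.84, 1.66], [-1.02, 1.22], [-1.77, 2.12], [-1.37, 1.28], [-3.14, 3.14]. Speed limits (rad/s): [2.57, 2.57, 3.14, 3.14, 3.14, 3.14].

INTERFACE

Orientations are given as a unit quaternion [x, y, z, w].
In Python, from cell import bot, imaging gives the robot as it stands.
- The arm moves only by the shell command python3 -m handwheel 'ROWS' [FORCE]. ROWS is JSON, a list of rows, each an object of numbers: "claw": the opening, from -1 (shut) to 1 (fully open); "tx", "ty", "tz": the shift along the world's x, y, z in cm; "wx", "wy", "wz": the turn, a rotation vector about the world's x, y, z in degrees. A call has 1 to 5 rows; each row is the pose to reach, as a shift and turn from the pose commanded when the call began; what a row does not reach only later rows make up. A row lasts 1/8 s, in which the tool goes at most 62.5 mm and 10.7 degrees, less where a joint would pass 70% of its speed; a pose out of reach is approached as far as the arm can. A call with a gripper value outside its range is refused whole. The fingers move at their own pace and stop on an object; FORCE is the grip in N (left out, the last holds). Time passes only in rows, so rows that repeat a pose let the fingers close. It gives the time, the measured TCP pose, the force, the opening and the grip force at its end, in the units of the state.
- bot.get_obs(): the state, without advancing time (a new reading comes with each control period).
- imaging.camera(name): name is "side" or "top" or "wrist"; returns a dict with "color" (480x640x3 uint8, blue, green, red), "camera_matrix" (3x3 intrinsics, pixels), "T" (4x4, takes a point from camera to world coordinates). Camera axes: x right, y down, z forward; pixel columns grow to the right and rows downward; lengths in m; the calibration is good to about 2 mm. The wrist camera is an equidistant fisheye: a pixel r from the principal point sees the ray r / f radians off the axis. A picture is of the moment at which its call begins. There is no depth.
- bot.sign_off(): hands the job in; it is judged then, once.
Trained networks look in the newest picture that a camera, given by its name, has taken for a name from the list of things; names that differ only in an ending like _2 or _b are one class to them, and where a whole thing is asked for, a point or a joint stands for the part that bears it (a point fixed in the world has none). Each returns a list of dicts, best first, with "conf" (0 to 1); they miss things now and then, are a little off and sometimes report something else, mostly with a low value. They report only what shows in the picture. A call takes as long as a camera call.
- imaging.find_in(query, camera): "at" ([x, y, z] in m, in world coordinates, good to about 4 mm: the middle of the surface that is visible of it).
- imaging.masks_of(query, camera): "mask" (480x640 bool, what is visible of it).
The state is a dict: "t": time; "joint_positions": joint angles; "qd": joint speeds; "joint_torque": joint torques, N m; "tool_pos": TCP position; "orientation": TCP orientation; "ft_force": force on the tool from outside, world axes, zero at the start; "ft_torque": the same for the moment, N m; "finger_gap": finger opening in m; "finger_force": force on a finger pad.
Only numpy, scipy, OpenCV 4.12 (cv2) and the standard library are available. Lean on these libraries where they do the work, as an engineer would, in place of code of your own. Each camera call takes 0.05 s, during which the arm holds its last target. There are 200 camera calls.

TASK

Give the tubes that are already in the bench centrifuge a quick spin, with closed fingers and pressing only: push the lid down until its latch catches and it stays shut, then switch on the mains rocker at the right of the control panel by pressing its raised near end, then press the long quick-spin key at the left of the panel right down and keep holding it down with a light push; the program finishes while still holding it. Keep off the two small round keys, and leave the bottles, pots and other loose things standing where they are.

Things in the scene. Friction and masses are not known exactly. Their poses are not given: they have to be found in the camera images.
- centrifuge: small white bench centrifuge, fixed, 290 mm deep, 250 wide, 130 high with lid shut. Origin on the worktop; +x to its back (hinge), +y to its left seen from the front, z up. Its front panel, 165 to 72 mm before the origin, rises to the back at 0.2 rad from 52 to 71 mm high. On it, left to right: long quick-spin key, two round keys, rocker, all 46 mm or more apart. Behind it a wall rises 93 mm high.
- lid (a joint): grey lid hinged at the back, in rad: 0 shut, grows to 1.05 as it opens. A stiff sprung hinge: it stands half open where it is put (0.5 to 0.9 at the start). Pushing its front edge down takes about 3 N, and about 5 N in the last 10 mm, where a catch under the edge rides past a sprung bolt and snaps in. Latched, it stays within 0.01 of shut; let go unlatched, it rises again.
- lid_edge (a point): point on the lid's flat top near its free front edge, on its middle line; moves with the lid: 160 mm from the hinge axis along the lid and 15 mm above that axis when shut (120 mm above the worktop). The lid is 222 mm wide and reaches 30 mm past this point to the front (the last 11 mm are 8 mm lower). A round window, 104 mm across, up to 10 mm higher, is centred 88 mm from the hinge.
- lid_hinge (a point): point on the lid's hinge axis, on its middle line, 105 mm above the worktop; the axis runs along the centrifuge's y. The point's axes turn with the lid
- release_button (a joint): lid release, a 30 x 11 mm grey button in the middle of the front wall just under the lid's edge, one piece with the latch bolt. In m: 0 with the bolt home (spring-held), up to 0.006 as the bolt is pushed back, by the catch while the lid snaps shut or by pushing the button, which lets the lid go.
- mains_rocker (a joint): mains rocker switch at the right end of the panel, 26 mm wide and 42 mm long (up the slope), a see-saw about its middle with a hollow face. In rad: 0 off (near end raised, far end down), 0.4 on (near end down). Over-centre: past about 0.2 it flips over by itself and stays; takes about 3 N on the near end.
- rocker_near_end (a point): point on top of the rocker's near (front) half, 12 mm from its pivot and 14 mm above the panel while the rocker is off; moves with the rocker, 6 mm down when it is on. Pressing here, or up to 6 mm nearer the front, switches it on.
- spin_key (a joint): travel of the long quick-spin key into the panel, in m: 0 released, 0.005 fully down. Spring: 1.8 N to begin, 4 N fully down; comes back when let go. The centrifuge spins only while it is held.
- spin_key_top (a point): centre of the top of the long quick-spin key (rounded bar 42 mm wide along the centrifuge's y, 22 mm up the slope) at the left of the panel, 7 mm proud of the panel when released; moves with the key.
- start_key (a joint): travel of the left one of the two small round keys (19 mm across), in m: 0 released, 0.005 down; sprung like the long key
- start_key_top (a point): centre of that key's top
- stop_key (a joint): travel of the right one of the two small round keys (19 mm across), next to the rocker, in m: 0 released, 0.005 down
- stop_key_top (a point): centre of that key's top
- bottle_a: small amber drop bottle, white cap, 36 mm wide, 88 mm tall, loose, left of the centrifuge; origin at the centre of its underside
- bottle_b: second small amber drop bottle, as bottle_a; origin at the centre of its underside
- dishes: stack of white weighing dishes, 68 x 68 x 30 mm, loose, left of the control panel; origin at the centre of its underside
- pot: white ointment pot with snap lid, 55 mm wide, 46 mm tall, loose, right of the control panel; origin at the centre of its underside
- tube_rack: white microtube rack, 110 x 52 x 41 mm, loose, right of the centrifuge; origin at the centre of its underside
- roll: roll of blank labels lying on its side face, 68 mm wide, 37 mm high, loose, at the right of the worktop; origin at the centre of its underside
- red_cap_bottle: amber bottle with a red cap, 46 mm wide, 105 mm tall, loose, at the right of the worktop; origin at the centre of its underside
- black_jar: black screw-lid jar, 66 mm wide, 72 mm tall, loose, at the right of the worktop; origin at the centre of its underside

How it is judged:
On the way, in this order (a step that is already met when the one before it is completed fails the run):
1. the lid is shut and latched, with the rocker still off and no key pressed (value of joint lid below 0.02 rad and value of joint each of release_button, spin_key below 0.002 m and value of joint mains_rocker below 0.1 rad), for 0.3 s.
2. the mains rocker is on, with the lid latched and the quick-spin key not yet pressed (value of joint lid below 0.02 rad and value of joint each of release_button, spin_key below 0.002 m and value of joint mains_rocker above 0.3 rad), for 0.2 s.
3. the quick-spin key is down under the fingers (value of joint lid below 0.02 rad and value of joint release_button below 0.002 m and value of joint mains_rocker above 0.3 rad and value of joint spin_key above 0.0035 m), for 0.2 s.
At the end, for the whole second after the job is handed in: The lid is shut (below 0.02 rad) with the latch bolt home (release_button below 2 mm), the rocker is on (above 0.3 rad), the quick-spin key is held at least 3.5 mm down by the fingers, which push on the centrifuge with 1 to 40 N, and the round keys are up (below 1 mm) (all of step 3 and value of joint each of start_key, stop_key below 0.001 m and contact force between the fingers and centrifuge between 1 and 40 N); the arm keeps its last pose, push and grip.
It fails at once if the rocker is switched on while the lid is not latched (value of joint mains_rocker above 0.25 rad and value of joint lid above 0.05 rad).
It fails at once if the quick-spin key is pressed before the mains is on (value of joint spin_key above 0.003 m and value of joint mains_rocker below 0.2 rad).
It fails at once if a round key is pressed (value of joint any of start_key, stop_key above 0.0025 m).
It fails at once if a loose thing is lifted, tipped or shifted by more than 20 mm (distance of any of bottle_a, bottle_b, dishes, pot, tube_rack, roll, red_cap_bottle, black_jar from where it was at the start of the episode above 0.02 m or angle between any of bottle_a, bottle_b, dishes, pot, tube_rack, roll, red_cap_bottle, black_jar's own z axis and vertical above 0.3 rad).
It fails at once if the lid is lifted further open (value of joint lid above 1 rad).
It also fails if it takes over 45 s, if anything falls off the work surface, if the arm or the gripper's body presses on something with over 40 N, if the wrist force passes 120 N, or if a joint passes its speed limit or range.

## Working session

There is one attempt and no reset: what is moved stays moved. The work goes in short steps, Python scripts to look and compute and a shell command to move; the robot and the scene stay as the last step left them, time stands still between calls to the robot, and variables do not carry over. Pictures are saved under pics/ and viewed, at most 10 in all, crops included, and the job is handed in when it is done.

```bash
mkdir -p pics; ls
python3 - <<'E'
from cell import bot, imaging
import cv2, numpy as np
for c in ("top","side"):
    im=imaging.camera(c); cv2.imwrite(f"pics/{c}0.png",im["color"])
    print(c,np.round(im["T"],3).tolist(),np.round(im["camera_matrix"],1).tolist())
    for q in ["lid_edge","lid_hinge","rocker_near_end","spin_key_top","start_key_top","stop_key_top","centrifuge","pot","dishes","bottle_a","tube_rack","roll","red_cap_bottle","black_jar"]:
        print(q,[(np.round(d["at"],3).tolist(),round(d["conf"],2)) for d in imaging.find_in(q,c)[:2]])
o=bot.get_obs(); print(o["t"],o["tool_pos"],o["orientation"],o["finger_gap"])
E
```

```text
pics
top [[0.022, -0.991, 0.132, 0.404], [-1.0, -0.022, 0.007, -0.029], [-0.004, -0.132, -0.991, 1.364], [0.0, 0.0, 0.0, 1.0]] [[554.2, 0.0, 322.5], [0.0, 554.2, 238.4], [0.0, 0.0, 1.0]]
lid_edge [([0.607, 0.067, 0.18], 0.78)]
lid_hinge [([0.604, 0.063, 0.179], 0.55)]
rocker_near_end [([0.45, -0.02, 0.071], 0.69), ([0.451, 0.045, 0.067], 0.2)]
spin_key_top [([0.462, 0.151, 0.067], 0.45), ([0.447, -0.098, 0.043], 0.23)]
start_key_top [([0.456, 0.094, 0.072], 0.39)]
stop_key_top [([0.414, -0.176, 0.077], 0.6)]
centrifuge [([0.608, 0.064, 0.176], 0.62), ([0.541, 0.066, 0.118], 0.55)]
pot [([0.614, 0.238, 0.063], 0.68)]
dishes [([0.461, 0.259, 0.015], 0.7), ([0.452, -0.015, 0.069], 0.41)]
bottle_a [([0.546, 0.231, 0.065], 0.8), ([0.619, 0.24, 0.065], 0.53)]
tube_rack [([0.596, -0.106, 0.036], 0.86), ([0.465, 0.257, 0.013], 0.67)]
roll [([0.456, -0.284, 0.038], 0.67), ([0.455, 0.149, 0.067], 0.25)]
red_cap_bottle [([0.413, -0.176, 0.075], 0.83), ([0.595, -0.104, 0.037], 0.29)]
black_jar [([0.405, -0.401, 0.07], 0.71)]
side [[-0.458, -0.476, 0.751, -0.38], [-0.889, 0.236, -0.393, 0.454], [0.01, -0.847, -0.531, 0.751], [0.0, 0.0, 0.0, 1.0]] [[471.6, 0.0, 316.1], [0.0, 471.6, 235.5], [0.0, 0.0, 1.0]]
lid_edge [([0.548, 0.076, 0.203], 0.97), ([0.452, 0.149, 0.063], 0.62)]
lid_hinge [([0.543, 0.079, 0.2], 0.97), ([0.444, 0.05, 0.066], 0.63)]
rocker_near_end [([0.455, -0.012, 0.071], 0.41)]
spin_key_top []
start_key_top []
stop_key_top []
centrifuge [([0.514, 0.087, 0.08], 0.96)]
pot []
dishes [([0.468, 0.257, 0.015], 0.74), ([0.453, 0.15, 0.066], 0.42)]
bottle_a [([0.613, 0.25, 0.055], 0.9), ([0.539, 0.238, 0.051], 0.87)]
tube_rack [([0.59, -0.116, 0.04], 0.47)]
roll [([0.456, -0.302, 0.038], 0.66)]
red_cap_bottle []
black_jar [([0.391, -0.394, 0.059], 0.85)]
1.5 [ 0.2327805  -0.52582001  0.24532253] [ 9.78362574e-01  2.06897735e-01 -1.16575197e-05  4.55560311e-05] 0.08491454252931967
```

View pics/top0.png

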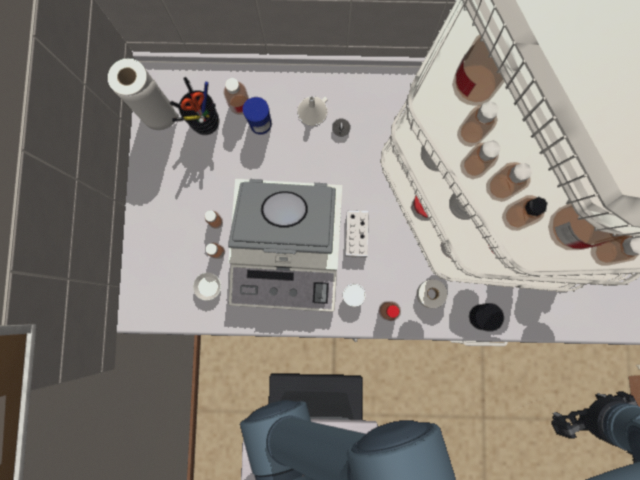

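View pics/side0.png

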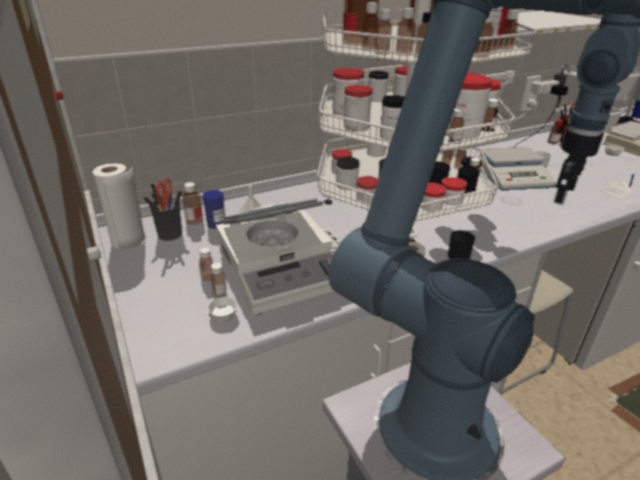

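The top view shows the centrifuge at cols 229–340, rows 180–310. The spin key is near (249,290), the round keys near (273,292) and (294,292), and the rocker near (320,292). The pot is at (353,295). The lid stands half open, and a shelf hangs to the right. I'll enlarge the machine for measuring.

Run:
```python
import cv2
a=cv2.imread("pics/top0.png")[170:320,200:370]
b=cv2.imread("pics/side0.png")[180:320,190:360]
cv2.imwrite("pics/topc.png",cv2.resize(a,(680,600),interpolation=cv2.INTER_CUBIC))
cv2.imwrite("pics/sidec.png",cv2.resize(b,(680,560),interpolation=cv2.INTER_CUBIC))
```

```text
(no output)
```

View pics/topc.png

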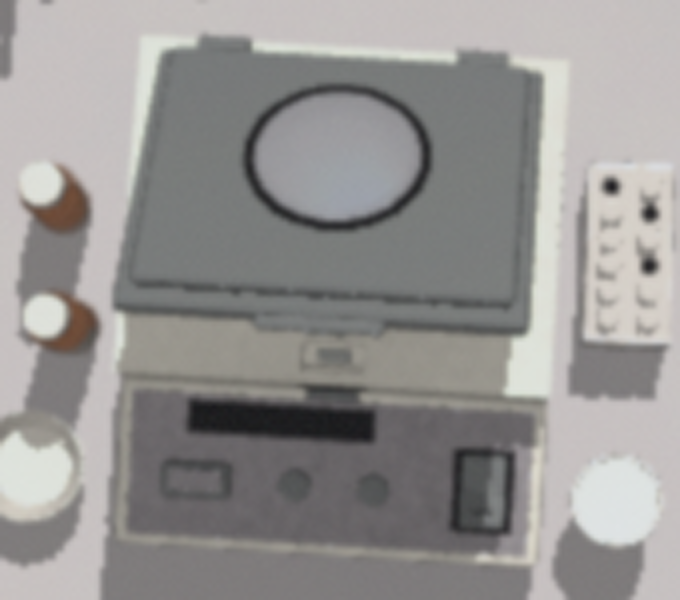

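View pics/sidec.png

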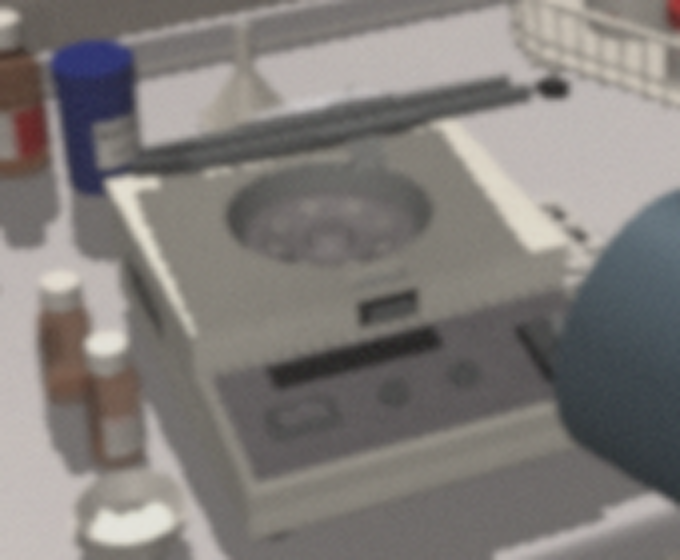

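```bash
cat > geo.py <<'E'
import numpy as np
T=None
def ray(im,u,v):
    K=im["camera_matrix"];T=im["T"]
    d=T[:3,:3]@np.array([(u-K[0,2])/K[0,0],(v-K[1,2])/K[1,1],1]);return T[:3,3],d
def proj(im,P):
    T=im["T"];K=im["camera_matrix"];q=T[:3,:3].T@(np.asarray(P)-T[:3,3]);return K[:2,:2]@(q[:2]/q[2])+K[:2,2]
E
python3 - <<'E'
from cell import bot, imaging
from geo import *
from scipy.optimize import least_squares
im=imaging.camera("top")
px=lambda a:np.array([200+a[0]/4,170+a[1]/4])
def W(p,l):
    c,s=np.cos(p[2]),np.sin(p[2]);return np.array([p[0]+c*l[0]-s*l[1],p[1]+s*l[0]+c*l[1],l[2]])
# unknown: x,y,yaw,theta, hinge x, and y-positions of keys / common panel distance
def lid(p,s,h,y):
    t=p[3];return [p[4]-s*np.cos(t)+h*np.sin(t),y,.105+s*np.sin(t)+h*np.cos(t)]
obs=[((118,538),lambda p:[-.165,.125,.052]),((538,562),lambda p:[-.165,-.125,.052]),
((115,303),lambda p:lid(p,.19,.007,.111)),((527,330),lambda p:lid(p,.19,.007,-.111)),
((338,157),lambda p:lid(p,.088,.022,0))]
f=lambda p:np.concatenate([proj(im,W(p,l(p)))-px(a) for a,l in obs]+[[ (p[4]-.095)*50]])
r=least_squares(f,[.55,.06,0,.7,.1]);p=r.x
print("pose",np.round(p,4),"res",np.round(r.fun,2))
print("lid_edge",W(p,lid(p,.16,.015,0)),"shut",W(p,[p[4]-.16,0,.12]),"hinge",W(p,[p[4],0,.105]))
from math import tan
def onpanel(a,h):
    o,d=ray(im,*px(a)); c,s=np.cos(p[2]),np.sin(p[2])
    # plane: z = .052+.2027*(xl+.165)+h
    g=lambda k:(o+k*d)[2]-(.052+.2027*(((o+k*d)[0]-p[0])*c+((o+k*d)[1]-p[1])*s+.165)+h)
    k=g(0)/(g(0)-g(1)); P=o+k*d
    return P, ((P[0]-p[0])*c+(P[1]-p[1])*s, -(P[0]-p[0])*s+(P[1]-p[1])*c)
for n,a,h in [("spin",(196,480),.007),("start",(294,486),.006),("stop",(373,490),.006),("rocker",(483,491),.010)]:
    P,l=onpanel(a,h);print(n,np.round(P,4),np.round(l,4))
E
```

```text
pose [ 0.5781  0.0662 -0.0384  0.5489  0.1128] res [-0.57 -0.32  0.54  0.2  -1.4   0.55  1.26  0.15  0.17 -0.67  0.89]
lid_edge [0.56219891 0.06684898 0.20128211] shut [0.53088723 0.06805041 0.12      ] hinge [0.69076958 0.06191572 0.105     ]
spin [0.4517 0.1496 0.0662] [-0.1294  0.0785]
start [0.4496 0.0924 0.0652] [-0.1294  0.0212]
stop [0.4483 0.0462 0.0653] [-0.1289 -0.025 ]
rocker [ 0.4489 -0.018   0.0699] [-0.1258 -0.0891]
```

```bash
python3 -m handwheel '[{"claw":-1},{"claw":-1,"tz":6},{"claw":-1,"tz":12},{"claw":-1,"tz":15,"wz":-10},{"claw":-1,"tz":15,"wz":-20}]' 40
```

```text
validation failed for argument at $[0]...
```

```bash
python3 -m handwheel '[{"claw":-1,"tx":0,"ty":0,"tz":0,"wx":0,"wy":0,"wz":0},{"claw":-1,"tx":0,"ty":0,"tz":6,"wx":0,"wy":0,"wz":0},{"claw":-1,"tx":0,"ty":0,"tz":10,"wx":0,"wy":0,"wz":0},{"claw":-1,"tx":0,"ty":0,"tz":10,"wx":0,"wy":0,"wz":-10},{"claw":-1,"tx":0,"ty":0,"tz":10,"wx":0,"wy":0,"wz":-20}]' 40
```

```text
t: 2.17
tool_pos: [0.2329, -0.5263, 0.3462]
orientation: [1.0, 0.031, 0.0, 0.001]
ft_force: [-0.3, -0.0, -0.5]
finger_gap: 0.0003
finger_force: 0.0
```

```bash
python3 -m handwheel '[{"claw":-1,"tx":2,"ty":5.8,"tz":0,"wx":0,"wy":0,"wz":-6},{"claw":-1,"tx":4,"ty":11.6,"tz":0,"wx":0,"wy":0,"wz":-6},{"claw":-1,"tx":6,"ty":17.4,"tz":0,"wx":0,"wy":0,"wz":-6},{"claw":-1,"tx":8,"ty":23.2,"tz":0,"wx":0,"wy":0,"wz":-6},{"claw":-1,"tx":10,"ty":29,"tz":0,"wx":0,"wy":0,"wz":-6}]'
python3 -m handwheel '[{"claw":-1,"tx":1.5,"ty":6,"tz":0,"wx":0,"wy":0,"wz":0},{"claw":-1,"tx":3,"ty":12,"tz":0,"wx":0,"wy":0,"wz":0},{"claw":-1,"tx":4,"ty":18,"tz":0,"wx":0,"wy":0,"wz":0},{"claw":-1,"tx":5,"ty":24,"tz":0,"wx":0,"wy":0,"wz":0},{"claw":-1,"tx":6,"ty":30.3,"tz":0,"wx":0,"wy":0,"wz":0}]'
python3 - <<'E'
from cell import bot, imaging
import cv2,numpy as np
im=imaging.camera("wrist"); cv2.imwrite("pics/w1.png",im["color"])
print(np.round(im["T"],3).tolist(),im["camera_matrix"][0,0],im["camera_matrix"][:2,2])
for q in ["lid_edge","rocker_near_end","spin_key_top","start_key_top","stop_key_top"]:
    print(q,[(np.round(d["at"],3).tolist(),round(d["conf"],2)) for d in imaging.find_in(q,"wrist")[:2]])
o=bot.get_obs();print(o["t"],o["tool_pos"],o["joint_positions"])
E
```

```text
t: 2.8
tool_pos: [0.3331, -0.234, 0.3455]
orientation: [1.0, -0.019, 0.0, 0.0]
ft_force: [1.1, -0.2, 0.2]
finger_gap: -0.0001
finger_force: 0.0
t: 3.42
tool_pos: [0.3922, 0.0577, 0.3457]
orientation: [1.0, -0.011, 0.001, -0.004]
ft_force: [-0.1, -0.6, 0.8]
finger_gap: 0.0002
finger_force: 0.0
[[-0.021, -0.959, -0.281, 0.464], [-1.0, 0.018, 0.014, 0.055], [-0.009, 0.281, -0.96, 0.475], [0.0, 0.0, 0.0, 1.0]] 371.64829954431775 [319.59867166 239.93917791]
lid_edge [([0.547, 0.064, 0.204], 0.86)]
rocker_near_end [([0.452, -0.018, 0.071], 0.82)]
spin_key_top [([0.455, 0.149, 0.069], 0.96)]
start_key_top [([0.455, 0.092, 0.062], 0.54)]
stop_key_top [([0.448, 0.046, 0.062], 0.69)]
3.725 [0.39223362 0.0546097  0.34535081] [-2.81918043e-02  1.73393327e-03 -1.27822229e-01  1.44133654e+00
  7.90135064e-03  3.14075559e+00]
```

View pics/w1.png

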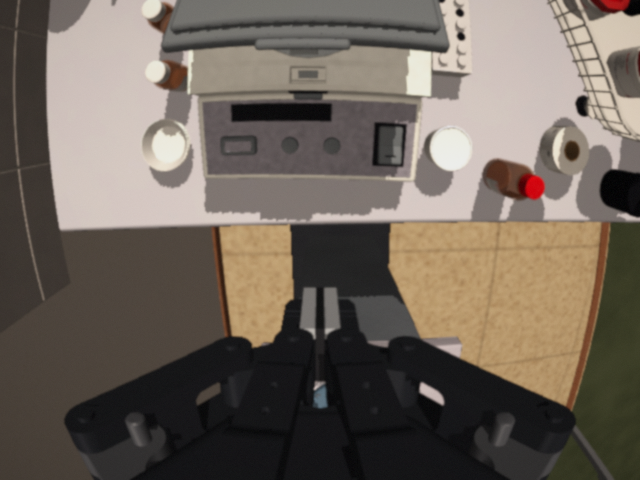

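The wrist view has the panel unobstructed: spin key (238,145), round keys (290,145) and (331,146), rocker (390,145). That agrees with the top-camera fit. Joint 6 is at its limit, so I'll give the wrist a half turn.

```bash
R='python3 -m handwheel'
python3 -m handwheel '[{"claw":-1,"tx":0,"ty":0,"tz":0,"wx":0,"wy":0,"wz":10},{"claw":-1,"tx":0,"ty":0,"tz":0,"wx":0,"wy":0,"wz":20},{"claw":-1,"tx":0,"ty":0,"tz":0,"wx":0,"wy":0,"wz":30},{"claw":-1,"tx":0,"ty":0,"tz":0,"wx":0,"wy":0,"wz":40},{"claw":-1,"tx":0,"ty":0,"tz":0,"wx":0,"wy":0,"wz":50}]'
python3 -m handwheel '[{"claw":-1,"tx":0,"ty":0,"tz":0,"wx":0,"wy":0,"wz":10},{"claw":-1,"tx":0,"ty":0,"tz":0,"wx":0,"wy":0,"wz":20},{"claw":-1,"tx":0,"ty":0,"tz":0,"wx":0,"wy":0,"wz":30},{"claw":-1,"tx":0,"ty":0,"tz":0,"wx":0,"wy":0,"wz":40},{"claw":-1,"tx":0,"ty":0,"tz":0,"wx":0,"wy":0,"wz":50}]'
python3 -m handwheel '[{"claw":-1,"tx":0,"ty":0,"tz":0,"wx":0,"wy":0,"wz":10},{"claw":-1,"tx":0,"ty":0,"tz":0,"wx":0,"wy":0,"wz":20},{"claw":-1,"tx":0,"ty":0,"tz":0,"wx":0,"wy":0,"wz":30},{"claw":-1,"tx":0,"ty":0,"tz":0,"wx":0,"wy":0,"wz":40},{"claw":-1,"tx":0,"ty":0,"tz":0,"wx":0,"wy":0,"wz":50}]'
python3 -m handwheel '[{"claw":-1,"tx":0,"ty":0,"tz":0,"wx":0,"wy":0,"wz":10},{"claw":-1,"tx":0,"ty":0,"tz":0,"wx":0,"wy":0,"wz":20},{"claw":-1,"tx":0,"ty":0,"tz":0,"wx":0,"wy":0,"wz":30},{"claw":-1,"tx":0,"ty":0,"tz":0,"wx":0,"wy":0,"wz":30}]'
python3 -c "
from cell import bot;o=bot.get_obs();print(o['tool_pos'],o['joint_positions'],o['orientation'])"
```

```text
t: 4.35
tool_pos: [0.3923, 0.0537, 0.3454]
orientation: [0.911, 0.412, -0.002, -0.004]
ft_force: [-0.0, -0.8, 0.6]
finger_gap: 0.0003
finger_force: 0.0
t: 4.97
tool_pos: [0.3923, 0.0537, 0.3454]
orientation: [0.652, 0.758, -0.003, -0.003]
ft_force: [-0.1, -0.1, -0.5]
finger_gap: -0.0002
finger_force: 0.0
t: 5.6
tool_pos: [0.3923, 0.0537, 0.3454]
orientation: [0.27, 0.963, -0.004, -0.001]
ft_force: [-0.2, 0.1, -0.2]
finger_gap: 0.0003
finger_force: 0.0
t: 6.1
tool_pos: [0.3923, 0.054, 0.3454]
orientation: [0.016, 1.0, -0.004, 0.0]
ft_force: [-0.1, 0.1, 0.3]
finger_gap: -0.0
finger_force: 0.0
[0.39228112 0.05397656 0.34540525] [-0.01720212  0.00312881 -0.12628844  1.44132597 -0.0087082   0.01396673] [ 1.55837613e-02  9.99869085e-01 -4.35412581e-03  1.95094106e-05]
```

```bash
python3 -m handwheel '[{"claw":-1,"tx":5.7,"ty":0.4,"tz":-1,"wx":0,"wy":0,"wz":0},{"claw":-1,"tx":11.4,"ty":0.8,"tz":-3,"wx":0,"wy":0,"wz":0},{"claw":-1,"tx":17,"ty":1.1,"tz":-5,"wx":0,"wy":0,"wz":0},{"claw":-1,"tx":17,"ty":1.1,"tz":-9.5,"wx":0,"wy":0,"wz":0},{"claw":-1,"tx":17,"ty":1.1,"tz":-9.5,"wx":0,"wy":0,"wz":0}]'
python3 - <<'E'
from cell import bot, imaging
import cv2
im=imaging.camera("wrist"); cv2.imwrite("pics/w2.png",im["color"])
im=imaging.camera("side")["color"][160:320,190:390]; cv2.imwrite("pics/s2.png",cv2.resize(im,(700,560),interpolation=cv2.INTER_CUBIC))
E
```

```text
t: 6.72
tool_pos: [0.5591, 0.0653, 0.2456]
orientation: [0.015, 1.0, -0.004, -0.006]
ft_force: [-0.4, -0.6, -0.5]
finger_gap: -0.0001
finger_force: 0.0
```

View pics/s2.png

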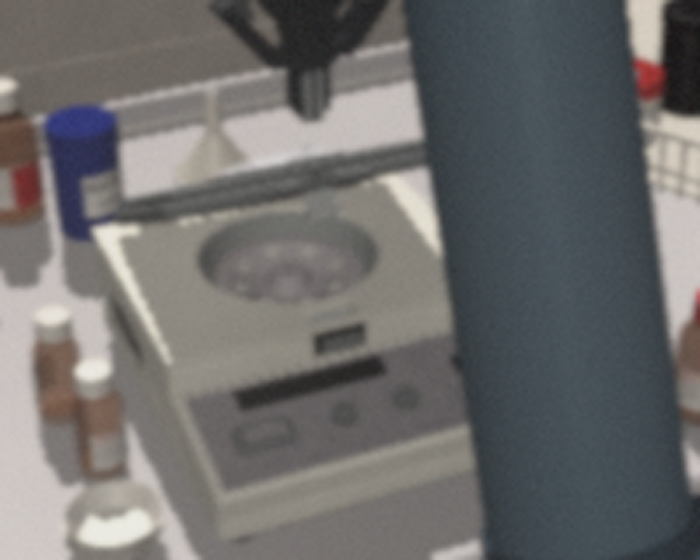

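```bash
python3 -m handwheel '[{"claw":-1,"tx":0,"ty":0,"tz":-1.5,"wx":0,"wy":0,"wz":0},{"claw":-1,"tx":0,"ty":0,"tz":-2.5,"wx":0,"wy":0,"wz":0},{"claw":-1,"tx":0,"ty":0,"tz":-3,"wx":0,"wy":0,"wz":0},{"claw":-1,"tx":-0.4,"ty":0,"tz":-3.7,"wx":0,"wy":0,"wz":0},{"claw":-1,"tx":-0.8,"ty":0,"tz":-4.4,"wx":0,"wy":0,"wz":0}]'
```

```text
t: 7.45
tool_pos: [0.5543, 0.0666, 0.2064]
orientation: [0.013, 1.0, -0.004, 0.0]
ft_force: [-0.1, 0.3, 1.9]
finger_gap: 0.0
finger_force: 0.9
```

```bash
python3 -m handwheel '[{"claw":-1,"tx":-0.5,"ty":0,"tz":-0.9,"wx":0,"wy":0,"wz":0},{"claw":-1,"tx":-0.9,"ty":0,"tz":-1.8,"wx":0,"wy":0,"wz":0},{"claw":-1,"tx":-1.2,"ty":0,"tz":-2.7,"wx":0,"wy":0,"wz":0},{"claw":-1,"tx":-1.5,"ty":0,"tz":-3.4,"wx":0,"wy":0,"wz":0},{"claw":-1,"tx":-1.7,"ty":0,"tz":-4.0,"wx":0,"wy":0,"wz":0}]'
python3 -m handwheel '[{"claw":-1,"tx":-0.2,"ty":0,"tz":-0.7,"wx":0,"wy":0,"wz":0},{"claw":-1,"tx":-0.4,"ty":0,"tz":-1.4,"wx":0,"wy":0,"wz":0},{"claw":-1,"tx":-0.5,"ty":0,"tz":-2.1,"wx":0,"wy":0,"wz":0},{"claw":-1,"tx":-0.5,"ty":0,"tz":-2.6,"wx":0,"wy":0,"wz":0},{"claw":-1,"tx":-0.5,"ty":0,"tz":-2.6,"wx":0,"wy":0,"wz":0}]'
```

```text
t: 8.07
tool_pos: [0.5375, 0.0665, 0.166]
orientation: [0.013, 1.0, -0.004, 0.0]
ft_force: [0.6, 0.7, 2.8]
finger_gap: 0.0002
finger_force: 1.1
t: 8.7
tool_pos: [0.5316, 0.0662, 0.1396]
orientation: [0.013, 1.0, -0.004, -0.001]
ft_force: [-0.7, 0.8, -0.1]
finger_gap: 0.0001
finger_force: 0.2
```

```bash
python3 -m handwheel '[{"claw":-1,"tx":0,"ty":0,"tz":-0.3,"wx":0,"wy":0,"wz":0},{"claw":-1,"tx":0,"ty":0,"tz":-0.5,"wx":0,"wy":0,"wz":0},{"claw":-1,"tx":0,"ty":0,"tz":-0.7,"wx":0,"wy":0,"wz":0},{"claw":-1,"tx":0,"ty":0,"tz":-0.7,"wx":0,"wy":0,"wz":0}]'
```

```text
t: 9.2
tool_pos: [0.5314, 0.0663, 0.1339]
orientation: [0.013, 1.0, -0.004, -0.001]
ft_force: [-5.9, 0.2, 9.4]
finger_gap: 0.0
finger_force: 5.0
```

```bash
python3 -m handwheel '[{"claw":-1,"tx":0,"ty":0,"tz":-0.2,"wx":0,"wy":0,"wz":0},{"claw":-1,"tx":0,"ty":0,"tz":-0.2,"wx":0,"wy":0,"wz":0}]'
python3 -m handwheel '[{"claw":-1,"tx":0,"ty":0,"tz":2,"wx":0,"wy":0,"wz":0},{"claw":-1,"tx":0,"ty":0,"tz":6,"wx":0,"wy":0,"wz":0},{"claw":-1,"tx":-5,"ty":-2,"tz":8,"wx":0,"wy":0,"wz":0},{"claw":-1,"tx":-10,"ty":-4,"tz":8,"wx":0,"wy":0,"wz":0},{"claw":-1,"tx":-10,"ty":-4,"tz":8,"wx":0,"wy":0,"wz":0}]'
python3 - <<'E'
from cell import bot, imaging
import cv2,numpy as np
im=imaging.camera("wrist"); cv2.imwrite("pics/w3.png",im["color"])
c=imaging.camera("top")["color"][170:320,200:370]; cv2.imwrite("pics/t3.png",cv2.resize(c,(680,600),interpolation=cv2.INTER_CUBIC))
s=imaging.camera("side")["color"][160:320,190:390]; cv2.imwrite("pics/s3.png",cv2.resize(s,(700,560),interpolation=cv2.INTER_CUBIC))
for cam in ("wrist","side"):
  for q in ["lid_edge","rocker_near_end","spin_key_top","stop_key_top"]:
    print(cam,q,[(np.round(d["at"],3).tolist(),round(d["conf"],2)) for d in imaging.find_in(q,cam)[:1]])
E
```

```text
t: 9.45
tool_pos: [0.5315, 0.0663, 0.1336]
orientation: [0.013, 1.0, -0.004, -0.0]
ft_force: [-9.4, -1.2, 22.4]
finger_gap: -0.0
finger_force: 10.9
t: 10.07
tool_pos: [0.4278, 0.0259, 0.2102]
orientation: [0.014, 1.0, -0.004, -0.002]
ft_force: [-0.0, -0.2, 0.1]
finger_gap: 0.0001
finger_force: 0.0
wrist lid_edge [([0.521, 0.141, 0.115], 0.92)]
wrist rocker_near_end [([0.45, -0.016, 0.07], 0.84)]
wrist spin_key_top [([0.453, 0.145, 0.066], 0.56)]
wrist stop_key_top [([0.446, 0.047, 0.066], 0.69)]
side lid_edge [([0.576, 0.076, 0.121], 0.92)]
side rocker_near_end [([0.39, -0.396, 0.062], 0.68)]
side spin_key_top [([0.452, 0.145, 0.068], 0.59)]
side stop_key_top []
```

View pics/s3.png

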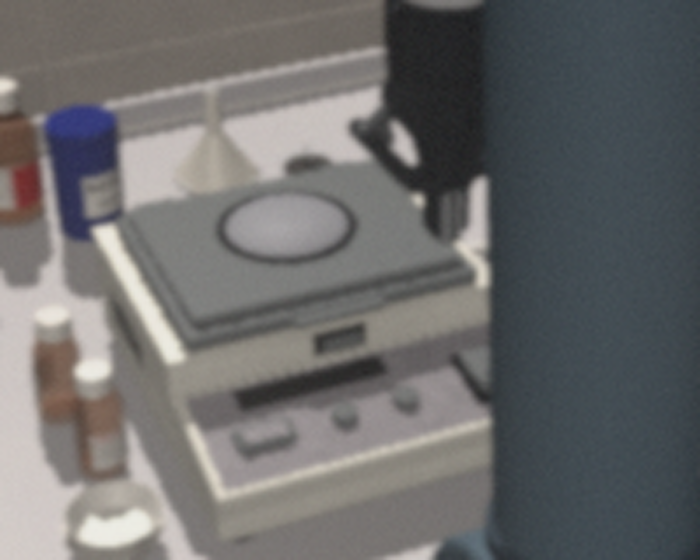

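View pics/w3.png

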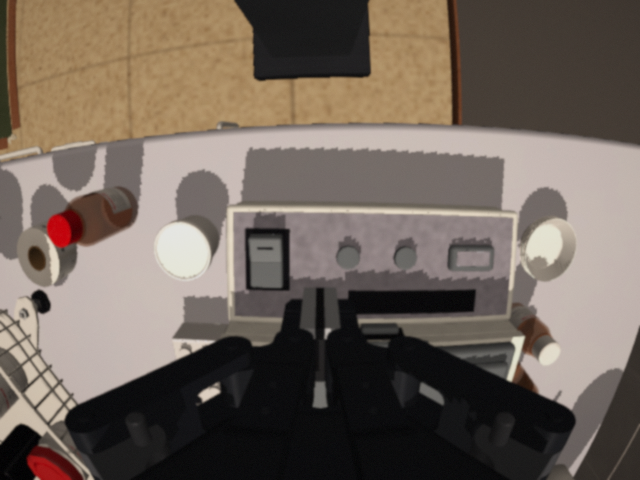

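The lid stays shut: the side view shows it flat at (330,250) and the wrist view agrees. The rocker frame in the wrist view spans cols 245–290, rows 229–291, with the stop key at (347,256) and the spin key at (471,257). I'll turn these into positions.

Run:
```python
from cell import bot, imaging
import numpy as np, cv2
im=imaging.camera("wrist");K=im["camera_matrix"];T=im["T"]
p=[.5781,.0662,-.0384]
def at(u,v,h):
    a=np.array([u-K[0,2],v-K[1,2]])/K[0,0]; r=np.hypot(*a)
    d=T[:3,:3]@np.array([*(a/r*np.sin(r)),np.cos(r)]); o=T[:3,3]
    c,s=np.cos(p[2]),np.sin(p[2])
    g=lambda k:(o+k*d)[2]-(.052+.2027*(((o+k*d)[0]-p[0])*c+((o+k*d)[1]-p[1])*s+.165)+h)
    k=g(0)/(g(0)-g(1));return np.round(o+k*d,4)
for n,u,v,h in [("rockC",268,259.5,.004),("rock frame near",268,229.5,.002),("far",268,290.5,.002),("stop",347,256,.005),("start",405,256,.005),("spin",471,256,.006),("panel L near",514,212,0),("panel R near",230,207,0)]: print(n,at(u,v,h))
o=bot.get_obs();print(o["tool_pos"],o["orientation"],o["t"])
```

```text
rockC [ 0.4569 -0.0158  0.0655]
rock frame near [ 0.4342 -0.0153  0.0589]
far [ 0.4823 -0.0173  0.0687]
stop [0.4553 0.0464 0.0657]
start [0.4566 0.0927 0.0656]
spin [0.4581 0.1493 0.0665]
panel L near [0.4241 0.1936 0.0533]
panel R near [ 0.4161 -0.0461  0.0535]
[0.43262072 0.0265152  0.21124299] [ 1.26297876e-02  9.99911312e-01 -4.22496177e-03 -8.06771013e-05] 10.675
```

```bash
python3 -m handwheel '[{"claw":-1,"tx":0,"ty":-2,"tz":-2,"wx":0,"wy":-6,"wz":0},{"claw":-1,"tx":0,"ty":-4.3,"tz":-5,"wx":0,"wy":-11.5,"wz":0},{"claw":-1,"tx":0.1,"ty":-4.3,"tz":-9.5,"wx":0,"wy":-11.5,"wz":0},{"claw":-1,"tx":0.1,"ty":-4.3,"tz":-10.5,"wx":0,"wy":-11.5,"wz":0},{"claw":-1,"tx":0.1,"ty":-4.3,"tz":-10.5,"wx":0,"wy":-11.5,"wz":0}]'
python3 - <<'E'
from cell import bot, imaging
import cv2
im=imaging.camera("wrist"); cv2.imwrite("pics/w4.png",im["color"][120:440,120:520])
c=imaging.camera("top")["color"][220:320,210:370]; cv2.imwrite("pics/t4.png",cv2.resize(c,None,fx=4,fy=4,interpolation=cv2.INTER_CUBIC))
print(bot.get_obs()["tool_pos"])
E
```

```text
t: 11.3
tool_pos: [0.4334, -0.0164, 0.1064]
orientation: [0.013, 0.995, -0.003, 0.1]
ft_force: [-0.2, 0.4, -0.0]
finger_gap: 0.0
finger_force: 0.0
[ 0.43506198 -0.01668154  0.10786275]
```

View pics/w4.png

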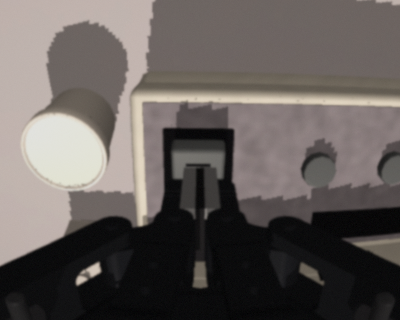

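The fingertips at crop (200,167) are centred across the rocker, whose frame spans cols 163–233 with its near end at row 130. Pressing now.

```bash
python3 -m handwheel '[{"claw":-1,"tx":0.2,"ty":0,"tz":-1,"wx":0,"wy":0,"wz":0},{"claw":-1,"tx":0.2,"ty":0,"tz":-1.8,"wx":0,"wy":0,"wz":0},{"claw":-1,"tx":0.2,"ty":0,"tz":-2.2,"wx":0,"wy":0,"wz":0},{"claw":-1,"tx":0.2,"ty":0,"tz":-2.2,"wx":0,"wy":0,"wz":0}]'
```

```text
t: 11.9
tool_pos: [0.4349, -0.0165, 0.0839]
orientation: [0.013, 0.995, -0.003, 0.1]
ft_force: [-0.7, 0.2, 0.3]
finger_gap: 0.0001
finger_force: 0.5
```

```bash
python3 -m handwheel '[{"claw":-1,"tx":0.05,"ty":0,"tz":-0.2,"wx":0,"wy":0,"wz":0},{"claw":-1,"tx":0.1,"ty":0,"tz":-0.4,"wx":0,"wy":0,"wz":0},{"claw":-1,"tx":0.1,"ty":0,"tz":-0.4,"wx":0,"wy":0,"wz":0}]'
python3 -m handwheel '[{"claw":-1,"tx":0.05,"ty":0,"tz":-0.2,"wx":0,"wy":0,"wz":0},{"claw":-1,"tx":0.1,"ty":0,"tz":-0.4,"wx":0,"wy":0,"wz":0},{"claw":-1,"tx":0.1,"ty":0,"tz":-0.4,"wx":0,"wy":0,"wz":0}]'
```

```text
t: 12.28
tool_pos: [0.4366, -0.0166, 0.0803]
orientation: [0.013, 0.995, -0.003, 0.1]
ft_force: [-0.4, -0.3, -0.3]
finger_gap: -0.0
finger_force: 0.0
t: 12.65
tool_pos: [0.437, -0.0166, 0.0794]
orientation: [0.013, 0.995, -0.003, 0.101]
ft_force: [-24.1, 0.9, 45.6]
finger_gap: -0.0
finger_force: 25.5
```

```bash
python3 -m handwheel '[{"claw":-1,"tx":-0.1,"ty":0,"tz":1,"wx":0,"wy":0,"wz":0},{"claw":-1,"tx":-0.6,"ty":0,"tz":4,"wx":0,"wy":0,"wz":0},{"claw":-1,"tx":-0.6,"ty":5,"tz":4,"wx":0,"wy":0,"wz":0},{"claw":-1,"tx":-0.6,"ty":8,"tz":4,"wx":0,"wy":0,"wz":0},{"claw":-1,"tx":-0.6,"ty":8,"tz":4,"wx":0,"wy":0,"wz":0}]'
python3 - <<'E'
from cell import bot, imaging
import cv2,numpy as np
im=imaging.camera("wrist")["color"][120:440,20:620]; cv2.imwrite("pics/w5.png",im)
t=imaging.camera("top")["color"][220:320,210:360]; t=cv2.resize(t,(600,400),interpolation=cv2.INTER_CUBIC)
im=cv2.resize(im,(600,320)); 
cv2.imwrite("pics/wt5.png",np.vstack([im,t])[:600])
for q in ["lid_edge","rocker_near_end","spin_key_top","start_key_top"]:
    print(q,[(np.round(d["at"],3).tolist(),round(d["conf"],2)) for d in imaging.find_in(q,"wrist")[:1]])
print(bot.get_obs()["tool_pos"])
E
```

```text
t: 13.28
tool_pos: [0.4314, 0.0649, 0.1164]
orientation: [0.011, 0.995, -0.003, 0.1]
ft_force: [-0.2, -1.1, 0.3]
finger_gap: -0.0003
finger_force: 0.0
lid_edge []
rocker_near_end []
spin_key_top [([0.449, 0.146, 0.07], 0.75)]
start_key_top [([0.452, 0.089, 0.065], 0.68)]
[0.43135253 0.06264357 0.11623683]
```

View pics/wt5.png

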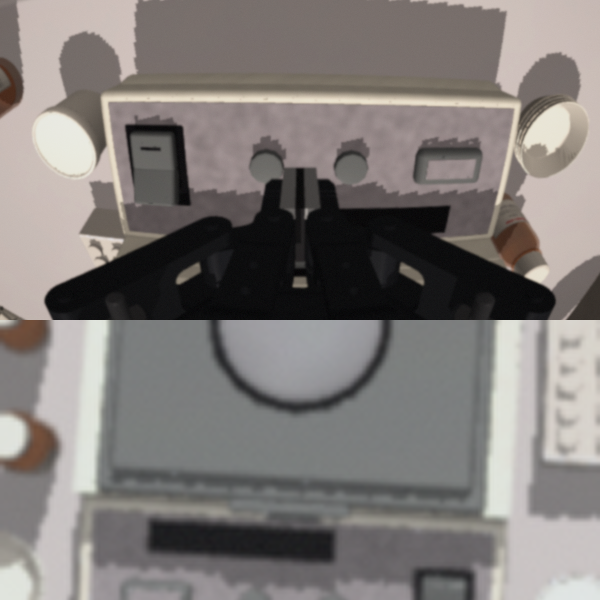

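The rocker now shows its far end raised at (155,180), so it is on, and the lid is still shut. Next is the spin key at (448,166).

```bash
python3 -m handwheel '[{"claw":-1,"tx":0.8,"ty":4.5,"tz":0,"wx":0,"wy":0,"wz":0},{"claw":-1,"tx":1.6,"ty":8.5,"tz":0,"wx":0,"wy":0,"wz":0},{"claw":-1,"tx":1.6,"ty":8.5,"tz":-1.5,"wx":0,"wy":0,"wz":0},{"claw":-1,"tx":1.7,"ty":8.5,"tz":-2.5,"wx":0,"wy":0,"wz":0},{"claw":-1,"tx":1.7,"ty":8.5,"tz":-2.5,"wx":0,"wy":0,"wz":0}]'
python3 - <<'E'
from cell import bot, imaging
import cv2
cv2.imwrite("pics/w6.png",imaging.camera("wrist")["color"][120:440,120:520])
print(bot.get_obs()["tool_pos"],bot.get_obs()["ft_force"])
E
```

```text
t: 14.2
tool_pos: [0.4473, 0.1475, 0.0903]
orientation: [0.014, 0.995, -0.003, 0.099]
ft_force: [0.8, -0.6, -0.5]
finger_gap: -0.0002
finger_force: 0.0
[0.44781387 0.1476002  0.09086585] [-0.03624748 -0.03814956 -0.46778239]
```

View pics/w6.png

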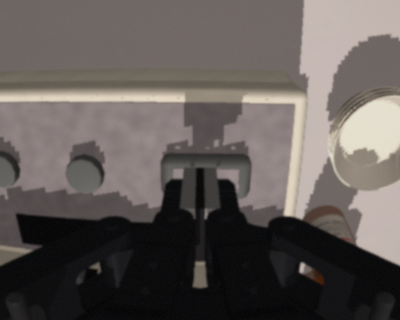

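That was my eleventh viewed picture, one over the limit of ten, so I'll finish on force readings only. The tip at crop (200,170) is centred on the key, which spans cols 162–250.

```bash
python3 -m handwheel '[{"claw":-1,"tx":0.1,"ty":0.1,"tz":-0.4,"wx":0,"wy":0,"wz":0},{"claw":-1,"tx":0.2,"ty":0.1,"tz":-0.8,"wx":0,"wy":0,"wz":0},{"claw":-1,"tx":0.2,"ty":0.1,"tz":-0.8,"wx":0,"wy":0,"wz":0}]'
python3 -m handwheel '[{"claw":-1,"tx":0.05,"ty":0,"tz":-0.2,"wx":0,"wy":0,"wz":0},{"claw":-1,"tx":0.05,"ty":0,"tz":-0.2,"wx":0,"wy":0,"wz":0}]'
python3 -m handwheel '[{"claw":-1,"tx":0.05,"ty":0,"tz":-0.2,"wx":0,"wy":0,"wz":0},{"claw":-1,"tx":0.05,"ty":0,"tz":-0.2,"wx":0,"wy":0,"wz":0}]'
```

```text
t: 14.62
tool_pos: [0.4502, 0.1493, 0.0831]
orientation: [0.013, 0.995, -0.003, 0.1]
ft_force: [0.7, -0.3, 0.0]
finger_gap: 0.0
finger_force: 0.0
t: 14.88
tool_pos: [0.4508, 0.1494, 0.0812]
orientation: [0.013, 0.995, -0.003, 0.1]
ft_force: [-0.2, -0.1, -0.2]
finger_gap: 0.0
finger_force: 0.0
t: 15.12
tool_pos: [0.4515, 0.1495, 0.0794]
orientation: [0.013, 0.995, -0.003, 0.1]
ft_force: [-0.6, 0.4, 2.2]
finger_gap: 0.0001
finger_force: 1.0
```

Contact. Pressing on about 4 mm more.

```bash
python3 -m handwheel '[{"claw":-1,"tx":0.05,"ty":0,"tz":-0.2,"wx":0,"wy":0,"wz":0},{"claw":-1,"tx":0.05,"ty":0,"tz":-0.3,"wx":0,"wy":0,"wz":0},{"claw":-1,"tx":0.05,"ty":0,"tz":-0.3,"wx":0,"wy":0,"wz":0}]'
python3 -m handwheel '[{"claw":-1,"tx":0.02,"ty":0,"tz":-0.1,"wx":0,"wy":0,"wz":0},{"claw":-1,"tx":0.02,"ty":0,"tz":-0.1,"wx":0,"wy":0,"wz":0}]'
```

```text
t: 15.5
tool_pos: [0.4521, 0.1495, 0.0765]
orientation: [0.013, 0.995, -0.003, 0.1]
ft_force: [-0.4, -0.3, 2.7]
finger_gap: -0.0001
finger_force: 1.6
t: 15.75
tool_pos: [0.4523, 0.1495, 0.0755]
orientation: [0.013, 0.995, -0.003, 0.1]
ft_force: [-0.8, -1.0, 3.8]
finger_gap: -0.0002
finger_force: 1.9
```

```bash
python3 -m handwheel '[{"claw":-1,"tx":0.02,"ty":0,"tz":-0.1,"wx":0,"wy":0,"wz":0},{"claw":-1,"tx":0.02,"ty":0,"tz":-0.1,"wx":0,"wy":0,"wz":0}]'
```

```text
t: 16.0
tool_pos: [0.4524, 0.1495, 0.075]
orientation: [0.013, 0.995, -0.003, 0.101]
ft_force: [-4.9, -0.9, 11.1]
finger_gap: -0.0002
finger_force: 5.9
```

```bash
python3 -m handwheel '[{"claw":-1,"tx":0,"ty":0,"tz":0,"wx":0,"wy":0,"wz":0},{"claw":-1,"tx":0,"ty":0,"tz":0,"wx":0,"wy":0,"wz":0},{"claw":-1,"tx":0,"ty":0,"tz":0,"wx":0,"wy":0,"wz":0},{"claw":-1,"tx":0,"ty":0,"tz":0,"wx":0,"wy":0,"wz":0}]'
python3 - <<'E'
from cell import bot, imaging
import numpy as np
imaging.camera("side")
print([np.round(d["at"],3).tolist() for d in imaging.find_in("lid_edge","side")[:1]], bot.get_obs()["ft_force"])
E
```

```text
t: 16.5
tool_pos: [0.4524, 0.1495, 0.075]
orientation: [0.013, 0.995, -0.003, 0.101]
ft_force: [-4.3, -0.9, 11.2]
finger_gap: 0.0003
finger_force: 5.8
[[0.579, 0.036, 0.121]] [-4.16762979 -0.05115192 11.18247213]
```

The push is steady at about 12 N, the key is at its stop and the lid is still shut, so I'm handing in.

```bash
python3 -c "
from cell import bot;print(bot.sign_off())"
```

```text
the job is handed in; nothing more can be done
None
```

The job is handed in at about 17 s, with no verdict returned: the lid is latched, the rocker is on, and the quick-spin key is held at its stop with about 12 N; I viewed 11 pictures, one over the limit of 10.

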